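# Lock the case box: hold the safety catch, slide the bolt

### The arm

A 6-joint arm with a two-finger parallel gripper is mounted at the origin on the work surface; the furniture and walls round the work are solid. World frame = base frame: x ahead of the robot, y to its left, z up, the work surface at z = 0. Lengths are in m, angles in rad, forces in N, time in s.
With the tool pointing down it reaches from about 0.25 to 0.775 m from the base axis. Payload 4 kg.
Tool frame: the origin (TCP) lies at the very end of the fingers, on their centre line; the grasp point (between the pads) lies 19 mm behind it; x points along the fingers, y is the direction in which the jaws open and shut, and the axes are right-handed (so a half turn about x gives the same grasp; the last joint's range is limited). The gripper opens to 94 mm and grips with 3 to 60 N. Pads are 16 mm wide; open, the fingers measure 119 mm over their backs; the gripper's body (75 mm by 177 mm) begins 78 mm behind the grasp point.
Start: joints at [1.05, 0.087, 1.371, -0, 1.684, -0.103], TCP at [0.223, 0.503, 0.206] pointing down, gripper open.
Joint ranges: [-3.1, 3.1], [-0.76, 2.03], [0.27, 2.55], [-1.08, 4.22], [0.17, 2.65], [-2.57, 2.57]. Speed limits (rad/s): [2.79, 2.79, 3.14, 3.14, 3.14, 3.14].

### API

Orientations are given as [roll, pitch, yaw] about the fixed x, y, z axes, in that order (R = Rz(yaw) Ry(pitch) Rx(roll)).
In Python, from bench import robot gives the robot as it stands.
- The arm moves only by the tool step_arm, never from a script. Its argument "commands" is a list that holds one entry, the list of rows, each a list of 4 numbers: the shift along the tool's x, y, z as a fraction of full scale, then the turn about the tool's x as a fraction of full scale. A call has 1 to 12 rows; each row is the pose to reach, as a shift and turn from the pose measured when the call began, along the tool's axes at that moment; what a row does not reach only later rows make up. Full scale, the value 1, is 20 cm for a shift and 60 degrees for a turn. A row lasts 1/12 s, in which the tool goes at most 41.7 mm and 7.16 degrees, less where a joint would pass 70% of its speed; a pose out of reach is approached as far as the arm can. A call with a number of a shift or a turn outside -1 to 1 is refused whole. A call with a gripper value outside its range is refused whole. "claw" is the opening in per cent of the stroke, from 0 (shut) to 100 (fully open), set as the call begins (left out, the last holds). The fingers move at their own pace and stop on an object; the grip force is fixed at half the most. Time passes only in rows, so rows that repeat a pose let the fingers close. It gives the time, the measured TCP pose, the force and the opening at its end, in the units of the state.
- robot.get_obs(): the state, without advancing time (a new reading comes with each control period).
- robot.snapshot(name): name is "scene" or "side" or "wrist"; returns a dict with "img" (420x560x3 uint8, red, green, blue), "fx", "fy", "cx", "cy" (pixels), "R" (3x3) and "t" (3): a world point X has camera coordinates R X + t. Camera axes: x right, y down, z forward; pixel columns grow to the right and rows downward; lengths in m; the calibration is good to about 2 mm. The wrist camera is an equidistant fisheye: a pixel r from the principal point sees the ray r / f radians off the axis. A picture is of the moment at which its call begins. There is no depth.
- robot.close_job(): hands the job in, once; it reports no verdict.
The state is a dict: "time": time; "joint_positions": joint angles; "qvel": joint speeds; "joint_torque": joint torques, N m; "tool_pos": TCP position; "ee_rot": TCP orientation; "wrist_force": force on the tool from outside, world axes, zero at the start; "wrist_torque": the same for the moment, N m; "width": finger opening in m.
Only numpy, scipy, OpenCV 4.12 (cv2) and the standard library are available. Lean on these libraries where they do the work, as an engineer would, in place of code of your own. Each camera call takes 0.05 s, during which the arm holds its last target. There are 200 camera calls.

### The job

Lock the lid of the grey and blue steel box: with one fingertip press the red safety catch down and keep it held, and with the other fingertip push the yellow bolt tab until the bolt is fully home in its keeper. Keep the catch held down until the bolt is home, then let go of everything so that the catch springs back up and secures the bolt. Only push, pinch or lift nothing, and leave the watch case, loupe, green-ended bar and paste tin on and beside the box where they are.

Things in the scene. Friction and masses are not known exactly. Their poses are not given: they have to be found in the camera images.
- lock_box: fixed steel box, grey with a blue shut lid, 200 (x) x 184 (y) x 50 high mm, turned about the vertical by up to 0.5 rad. Origin: centre of its underside, on the bench. Its x axis runs roughly away from the robot: the bolt slides home along +x; y to the left, z up. Bolt at y = -29, catch at y = +29 mm. Straps, keeper, rod and catch frame on its top stay below 71 mm above the bench
- pad_top (a point): centre of the top face of the red safety catch, a flat bar 90 mm long (box x) and 26 mm wide (box y), at box (-45, 29, 90) mm when up; moves with it. The bar goes straight down and stays level wherever along it one presses; a fingertip may slide along it. 32 mm clear between bar and bolt tab
- catch_bar: the whole safety catch with its red bar; origin at the box's origin when up, axes as the box
- catch (a joint): how far the safety catch is pressed down, m: 0 up, 0.010 lower stop. Spring 2.4 N at 0, 4.4 N at 0.005, 6.4 N at the stop. Pressed 0.005 or more it frees the bolt; else its tooth blocks the bolt at either end of its travel. It springs fully up only when the bolt is within 3 mm of an end
- tab_face (a point): centre of the upper part of the face of the yellow bolt tab that looks toward the robot (box -x), the face to push; 10 mm below the tab's top, at box (-54, -29, 95) mm when the bolt is at 0; moves with the bolt
- bolt_bar: the whole sliding bolt, a steel rod with a yellow upright tab; the tab is 8 mm thick (box x), 26 mm wide (box y), its top 105 mm above the bench; origin at the box's origin when the bolt is at 0, axes as the box
- bolt (a joint): how far the bolt has slid along box +x, m: 0 drawn back (lid unlocked), 0.035 at its end stop, home in the keeper. Starts between 0 and 0.002. Friction about 1.5 N, no spring: it stays where it is left. With the catch up it can move only 3 mm
- watch_case: bystander: loose steel watch case, 46x45x13 mm, lying on the rear left part of the box's top; origin at the centre of its underside
- loupe: bystander: loose black eye loupe, 32 mm across, 28 high, on the bench left of the box; origin at the centre of its underside
- green_bar: bystander: loose bar of polishing compound with a green end, 35x95x27 mm, on the bench left of the box; origin at the centre of its underside
- paste_tin: bystander: loose round tin, 69 mm across, 28 high, on the bench right of the box; origin at the centre of its underside

How it is judged:
By the outcome, as a careful person would: the job done as asked, in the order asked, and still so for the second after the job is handed in, with the robot touching nothing.
It also fails if it takes over 34 s, if anything falls off the work surface, if the arm or the gripper's body presses on something with over 40 N, if the wrist force passes 120 N, or if a joint passes its speed limit or range.

## Working session

There is one attempt and no reset: what is moved stays moved. The work goes in short steps, Python scripts to look and compute and a tool call to move; the robot and the scene stay as the last step left them, time stands still between calls to the robot, and variables do not carry over. Pictures are saved under pics/ and viewed, about 8 in all and at most 12, crops included, and the job is handed in when it is done.

Besides the shell and the picture viewer there is one more tool, called after "Emit:" as name(argument=value, ...), one argument or row to a line, values as JSON. step_arm: Moves the arm, as the interface text tells. Its arguments: {"type":"object","properties":{"commands":{"type":"array","items":{"type":"array","items":{"type":"array","items":{"type":"number","minimum":-1,"maximum":1}}}},"claw":{"type":"number"}},"required":["commands"]}

```bash
mkdir -p pics; ls
python3 - <<'E'
from bench import robot
import cv2, numpy as np
o=robot.get_obs(); print({k:np.round(v,3).tolist() for k,v in o.items()})
for n in ("scene","side"):
    s=robot.snapshot(n); cv2.imwrite(f"pics/{n}0.png",s["img"][...,::-1])
    np.savez(f"{n}0.npz",**s); print(n,s["fx"],s["cx"],s["cy"],(-s["R"].T@s["t"]).round(3),s["R"].round(2).tolist())
E
```

```text
pics
{'time': 0.0, 'joint_positions': [1.05, 0.088, 1.372, -0.0, 1.684, -0.103], 'qvel': [0.002, 0.001, 0.0, -0.001, -0.0, 0.0], 'joint_torque': [-0.002, -34.019, -30.242, 0.072, 0.033, -0.0], 'tool_pos': [0.223, 0.502, 0.204], 'ee_rot': [-1.666, 1.569, -2.084], 'wrist_force': [-0.593, 0.224, 0.429], 'wrist_torque': [0.012, -0.013, 0.003], 'width': 0.094}
scene 383.1310241791472 278.7416094624931 208.42803909307824 [ 0.066 -0.199  0.68 ] [[0.58, -0.82, -0.01], [-0.57, -0.4, -0.72], [0.59, 0.42, -0.69]]
side 472.9699146723811 283.3190445753642 203.33310521532815 [0.556 1.285 0.508] [[-1.0, -0.01, -0.01], [0.0, 0.34, -0.94], [0.01, -0.94, -0.34]]
```

View pics/scene0.png

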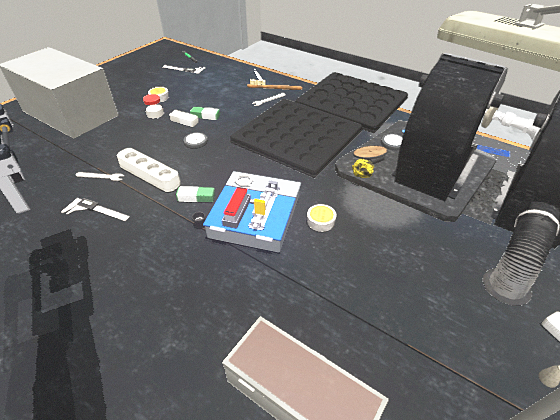

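View pics/side0.png

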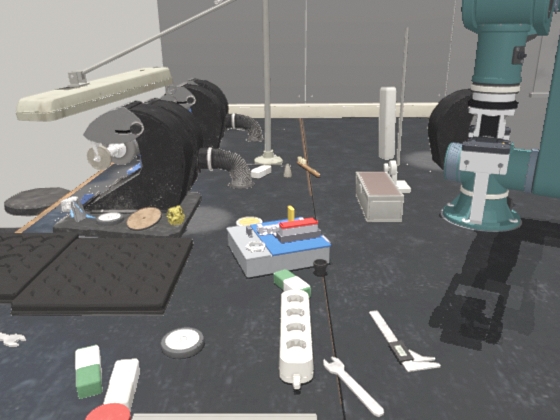

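The scene picture shows the box near (253,213), with the red bar at about (236,205) and the yellow tab at about (259,206). In the side picture the tab is at (291,213). I'll enlarge both.

Run:
```python
import cv2, numpy as np
a=np.load("scene0.npz")["img"][160:260,190:345,::-1]
b=np.load("side0.npz")["img"][195:280,220:345,::-1]
a=cv2.resize(a,None,fx=5,fy=5,interpolation=cv2.INTER_CUBIC)
cv2.imwrite("pics/c1.png",a)
b=cv2.resize(b,None,fx=6,fy=6,interpolation=cv2.INTER_CUBIC)
cv2.imwrite("pics/c2.png",b)
```

```text
(no output)
```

View pics/c1.png

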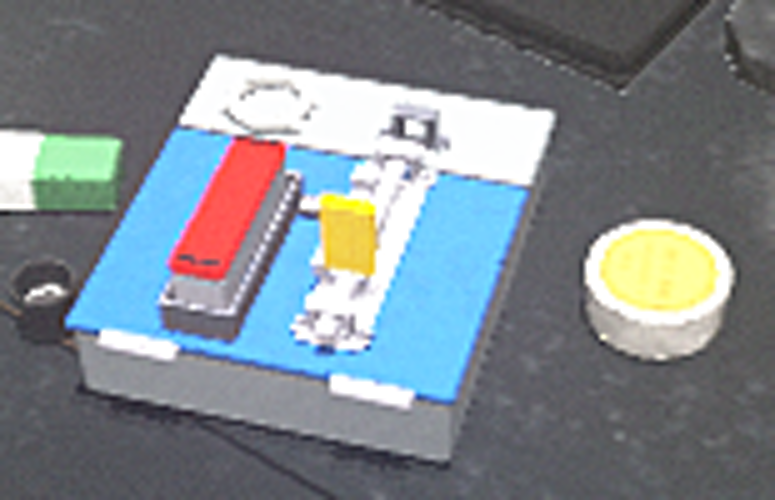

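View pics/c2.png

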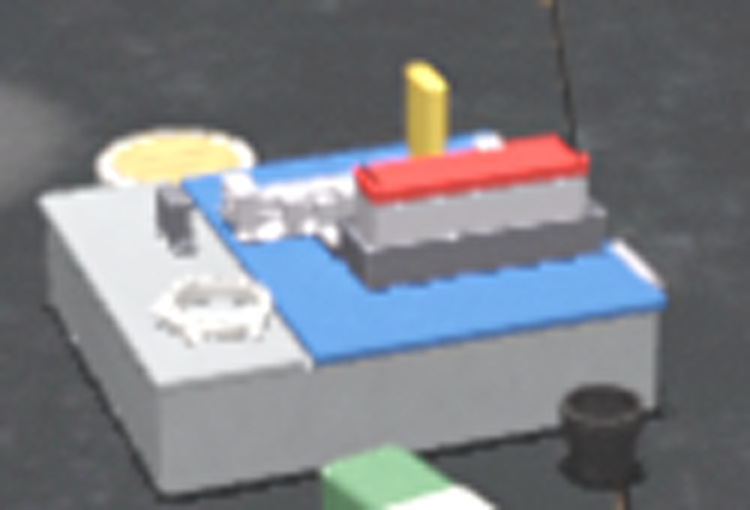

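The crops show the box corners, red bar and tab clearly. I'll fit the box pose from these points, for example the scene-crop near-left corner at (66,328) and bar corners at (170,268) and (285,143).

```bash
cat > h.py <<'E'
import numpy as np
from scipy.spatial.transform import Rotation as Ro
def proj(c,X): 
    p=np.asarray(X)@c["R"].T+c["t"]; return np.c_[c["fx"]*p[:,0]/p[:,2]+c["cx"],c["fy"]*p[:,1]/p[:,2]+c["cy"]]
def b2w(q,P):
    c,s=np.cos(q[2]),np.sin(q[2]); P=np.asarray(P,float)/1000
    return np.c_[q[0]+c*P[:,0]-s*P[:,1],q[1]+s*P[:,0]+c*P[:,1],P[:,2]]
E
python3 - <<'E'
from h import *
from scipy.optimize import least_squares
S=[(-100,92,50,66,328),(-100,-92,50,447,403),(100,-92,50,556,110),(100,92,50,217,55),(-90,42,90,170,268),(-90,16,90,222,277),(0,42,90,233,140),(0,16,90,285,143),(-54,-16,105,321,199),(-54,-42,105,375,212)]
D=[(100,92,50,157,385),(-100,92,50,665,300),(100,-92,50,40,200),(-90,42,90,588,160),(0,42,90,362,198),(0,16,90,358,170),(-90,16,90,560,137)]
S=np.array(S,float);D=np.array(D,float)
cs,cd=[dict(np.load(f"{n}0.npz")) for n in("scene","side")]
us=(S[:,3:]+.5)/5-.5+[190,160]; ud=(D[:,3:]+.5)/6-.5+[220,195]
f=lambda q:np.r_[proj(cs,b2w(q,S[:,:3]))-us,proj(cd,b2w(q,D[:,:3]))-ud]
for nm,g in(("both",f),("scene",lambda q:f(q)[:10]),("side",lambda q:f(q)[10:])):
    r=least_squares(lambda q:g(q).ravel(),[.5,.15,.2],loss="soft_l1"); print(nm,r.x.round(4)); 
    if nm=="both": print(r.fun.reshape(-1,2).round(1).tolist())
    print(b2w(r.x,[[-45,29,90],[-54,-29,95]]).round(4).tolist())
E
```

```text
both [0.5861 0.2449 0.3555]
[[0.1, -1.9], [1.8, -1.6], [-0.2, 0.2], [-0.3, 0.0], [-0.5, -1.5], [0.3, -1.2], [0.5, -1.6], [0.6, -0.4], [-1.0, 1.1], [-0.5, 0.5], [0.6, -0.6], [0.1, -0.3], [0.2, -0.6], [0.4, -0.2], [2.0, -1.3], [-1.0, -0.6], [0.7, -0.2]]
[[0.5339, 0.2565, 0.09], [0.5456, 0.199, 0.095]]
scene [0.5841 0.2435 0.3592]
[[0.5318, 0.2548, 0.09], [0.5437, 0.1973, 0.095]]
side [0.5871 0.2478 0.3553]
[[0.5348, 0.2593, 0.09], [0.5465, 0.2018, 0.095]]
```

```bash
cat >> h.py <<'E'
Q=[.5861,.2449,.3555]
def go(P):
    from bench import robot
    o=robot.get_obs(); R=Ro.from_euler("xyz",o["ee_rot"]).as_matrix(); p=np.array(o["tool_pos"])
    c,s=np.cos(Q[2]),np.sin(Q[2]); d=p-[Q[0],Q[1],0]
    print("t",round(o["time"],2),"box pos mm",np.round([1e3*(c*d[0]+s*d[1]),1e3*(c*d[1]-s*d[0]),1e3*d[2]],1),"w",round(o["width"],4),"F",np.round(Ro.from_euler("z",-Q[2]).apply(o["wrist_force"]),1))
    by=np.array([-s,c,0]); t=R.T@by; a=np.degrees(np.arctan2(t[2],t[1])); a=(a+90)%180-90
    print("toolR cols in box",(Ro.from_euler("z",-Q[2]).as_matrix()@R).round(3).tolist(),"turn deg",round(a,2),"frac",round(a/60,4))
    for x in P: print(x,"shift frac",(R.T@(b2w(Q,[x])[0]-p)/.2).round(4))
E
python3 - <<'E'
from h import *; go([(-72,0,205),(-72,0,150)])
E
```

```text
t 0.1 box pos mm [-250.9  367.7  204.4] w 0.0938 F [ 0.  -0.5  0.1]
toolR cols in box [[-0.002, 0.698, 0.716], [-0.001, 0.716, -0.698], [-1.0, -0.002, -0.0]] turn deg -44.3 frac -0.7384
(-72, 0, 205) shift frac [-0.002  -0.6908  1.9243]
(-72, 0, 150) shift frac [ 0.273  -0.6903  1.9244]
```

Emit:
step_arm(
  commands=[
    [[0,-0.06,0.16,-0.12],[0,-0.12,0.32,-0.24],[0,-0.18,0.48,-0.36],[0,-0.24,0.64,-0.48],[0,-0.29,0.8,-0.6],[0,-0.345,0.96,-0.738],[0,-0.345,0.96,-0.738],[0,-0.345,0.96,-0.738],[0,-0.345,0.96,-0.738]],
  ],
  claw=48,
)

```text
time: 0.85
tool_pos: [0.3703, 0.361, 0.204]
ee_rot: [-2.754, 1.568, -2.402]
wrist_force: [-0.2, 0.1, 0.5]
width: 0.0454
```

Run:
```python
from h import *; go([(-72,0,200),(-72,0,150)])
```

```text
t 0.85 box pos mm [-161.9  184.   204. ] w 0.0454 F [-0.1  0.2  0.5]
toolR cols in box [[-0.003, 0.003, 1.0], [-0.001, 1.0, -0.003], [-1.0, -0.001, -0.003]] turn deg -0.17 frac -0.0028
(-72, 0, 200) shift frac [ 0.02   -0.9186  0.4522]
(-72, 0, 150) shift frac [ 0.27   -0.9183  0.4528]
```

Emit:
step_arm(
  commands=[
    [[0,-0.18,0.09,0],[0,-0.36,0.18,0],[0,-0.54,0.27,0],[0,-0.72,0.36,0],[0.05,-0.918,0.453,-0.003],[0.15,-0.918,0.453,-0.003],[0.27,-0.918,0.453,-0.003],[0.27,-0.918,0.453,-0.003],[0.27,-0.918,0.453,-0.003],[0.27,-0.918,0.453,-0.003]],
  ],
)

```text
time: 1.68
tool_pos: [0.5184, 0.2212, 0.1511]
ee_rot: [-2.563, 1.569, -2.206]
wrist_force: [-1.0, 0.3, 0.1]
width: 0.0454
```

Run:
```python
from h import *; go([(-72,0,110),(-72,0,95)])
from bench import robot
import cv2
for n in("wrist","side","scene"):
    s=robot.snapshot(n); np.savez(n+"1.npz",**s)
a=np.load("wrist1.npz");print(a["fx"],a["cx"],a["cy"])
cv2.imwrite("pics/w1.png",a["img"][...,::-1])
sc=np.load("scene1.npz")["img"][140:250,190:320,::-1];sd=np.load("side1.npz")["img"][150:280,215:345,::-1]
cv2.imwrite("pics/m1.png",np.hstack([cv2.resize(sc,(400,338),interpolation=2),cv2.resize(sd,(390,338),interpolation=2)]))
```

```text
t 1.68 box pos mm [-71.7   1.3 151.1] w 0.0454 F [-0.9  0.6  0.1]
toolR cols in box [[-0.001, -0.002, 1.0], [-0.001, 1.0, 0.002], [-1.0, -0.001, -0.001]] turn deg 0.09 frac 0.0015
(-72, 0, 110) shift frac [ 0.2055 -0.0064 -0.0013]
(-72, 0, 95) shift frac [ 0.2805 -0.0063 -0.0012]
325.19226210127806 277.0075682824876 210.2955352461624
```

View pics/w1.png

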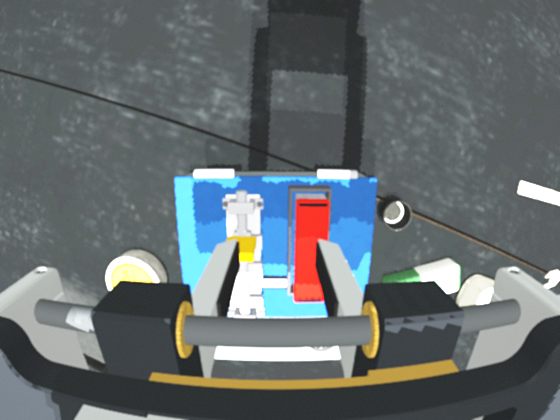

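View pics/m1.png

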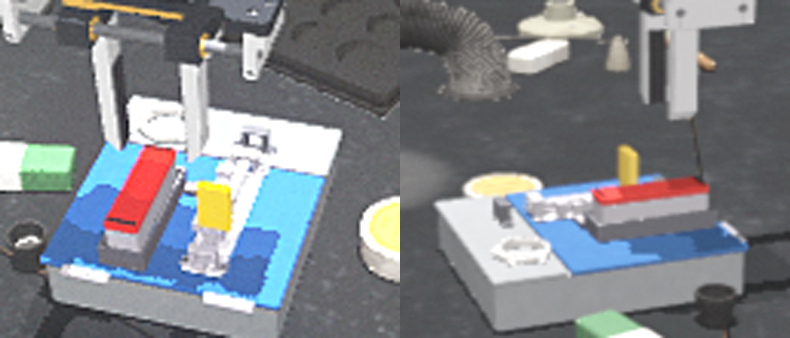

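The wrist view shows the red bar (corners about (297,199), (329,199) and (324,299)), the box's near corners at (175,177) and (377,178), and the yellow tab at (240,249). The other views show the fingers above, ahead of the tab. I'll refine the pose with these points.

Run:
```python
from h import *
from scipy.optimize import least_squares
a=np.load("wrist1.npz")
W=np.array([(-90,42,90,329,199),(-90,16,90,297,199),(0,42,90,325,300),(0,16,90,295,301),(-100,92,50,377,178),(-100,-92,50,175,177)],float)
def pf(X):
    p=X@a["R"].T+a["t"]; r=np.hypot(p[:,0],p[:,1]); th=np.arctan2(r,p[:,2])
    return np.c_[a["cx"]+a["fx"]*th*p[:,0]/r,a["cy"]+a["fy"]*th*p[:,1]/r]
g=lambda q:(pf(b2w(q,W[:,:3]))-W[:,3:]).ravel()
r=least_squares(g,Q); print(r.x.round(4)); print(r.fun.round(1).tolist()); print(np.array(g(Q)).round(1).tolist())
print(pf(b2w(r.x,[(-54,-16,105),(-54,-42,105),(-46,-16,105),(-46,-42,105)])).round(1).tolist())
c=np.load("wrist1.npz")["img"][170:320,190:350,::-1]
import cv2; cv2.imwrite("pics/w1c.png",cv2.resize(c,None,fx=4,fy=4,interpolation=2))
```

```text
[0.5844 0.243  0.3564]
[1.5, -0.9, -0.5, -1.1, -0.3, 1.3, -0.6, 0.8, 1.2, -0.1, -1.3, 0.8]
[3.0, 2.0, 1.2, 1.9, 0.9, 3.5, 0.7, 3.0, 2.4, 2.5, 0.1, 3.1]
[[253.8, 249.6], [219.4, 249.2], [254.1, 259.5], [220.0, 259.0]]
```

View pics/w1c.png

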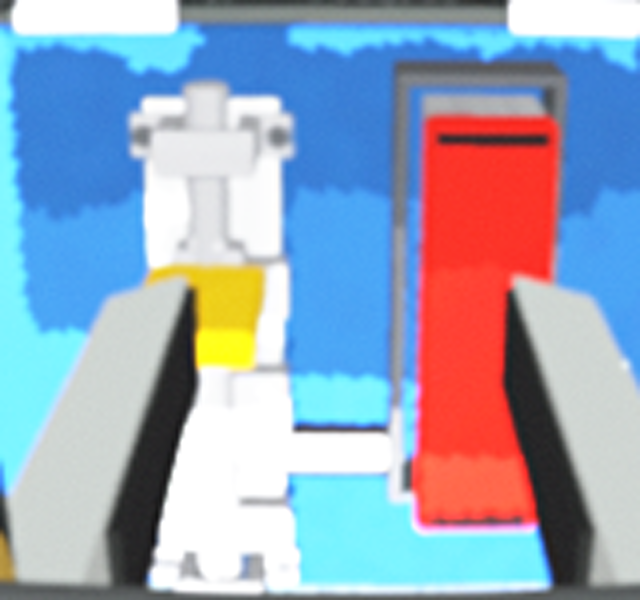

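The crop shows the tab's top near edge at about (208–258, row 328) and fully ahead of the left finger. The right finger is over the red bar. The refined pose agrees with the scene-only fit to 1 mm, so I'll use it.

```bash
sed -i 's/^Q=.*/Q=[.5845,.2432,.3562]/' h.py
python3 - <<'E'
from h import *; go([(-73,0,110),(-73,0,93)])
E
```

```text
t 1.83 box pos mm [-69.    2.  152.1] w 0.0451 F [ 0.  -0.   0.6]
toolR cols in box [[0.001, -0.001, 1.0], [-0.001, 1.0, 0.001], [-1.0, -0.001, 0.001]] turn deg 0.04 frac 0.0007
(-73, 0, 110) shift frac [ 0.2105 -0.0098 -0.0202]
(-73, 0, 93) shift frac [ 0.2955 -0.0097 -0.0203]
```

Emit:
step_arm(
  commands=[
    [[0,-0.01,-0.02,0],[0.07,-0.01,-0.02,0],[0.14,-0.01,-0.02,0],[0.21,-0.01,-0.02,0],[0.25,-0.01,-0.02,0],[0.28,-0.01,-0.02,0],[0.28,-0.01,-0.02,0],[0.28,-0.01,-0.02,0],[0.28,-0.01,-0.02,0]],
  ],
)

```text
time: 2.58
tool_pos: [0.5168, 0.2179, 0.0972]
ee_rot: [-0.449, 1.568, -0.092]
wrist_force: [0.3, -0.7, 0.4]
width: 0.0447
```

Run:
```python
from h import *; go([(-73,0,90),(-73,0,85)])
from bench import robot
import cv2
s=[]
for n,(r0,r1,c0,c1) in(("side",(170,270,225,345)),("scene",(140,250,190,322))):
    i=robot.snapshot(n)["img"][r0:r1,c0:c1,::-1]; s.append(cv2.resize(i,(400,333),interpolation=2))
cv2.imwrite("pics/m2.png",np.hstack(s))
```

```text
t 2.58 box pos mm [-72.3  -0.1  97.2] w 0.0447 F [ 0.  -0.8  0.4]
toolR cols in box [[0.003, -0.001, 1.0], [-0.001, 1.0, 0.001], [-1.0, -0.001, 0.003]] turn deg 0.04 frac 0.0007
(-73, 0, 90) shift frac [ 0.0361  0.0005 -0.0037]
(-73, 0, 85) shift frac [ 0.0611  0.0005 -0.0038]
```

View pics/m2.png

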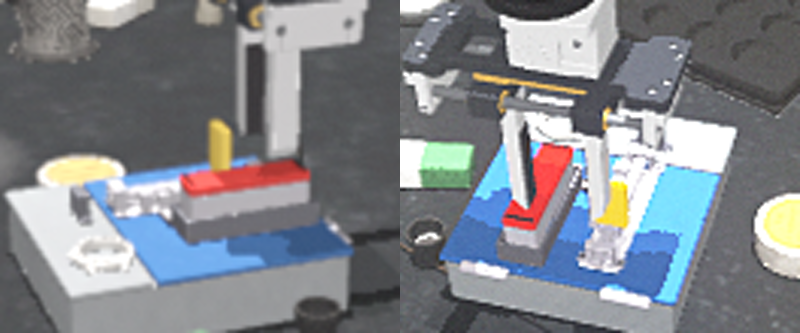

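The left finger stands just above the red bar and the right finger is clear behind the tab. Pressing in stages.

Emit:
step_arm(
  commands=[
    [[0.02,0,0,0],[0.04,0,0,0],[0.055,0,0,0],[0.055,0,0,0],[0.055,0,0,0]],
  ],
)

```text
time: 3.1
tool_pos: [0.5175, 0.2181, 0.0868]
ee_rot: [-0.296, 1.566, 0.06]
wrist_force: [-0.0, -0.5, 2.9]
width: 0.045
```

Run:
```python
from h import *; go([(-73,0,82)])
from bench import robot
for i in range(4): robot.snapshot("side"); o=robot.get_obs(); print(np.round(o["wrist_force"],2),np.round(o["tool_pos"],4))
```

```text
t 3.1 box pos mm [-71.6  -0.2  86.8] w 0.045 F [-0.2 -0.5  2.9]
toolR cols in box [[0.005, -0.001, 1.0], [-0.001, 1.0, 0.001], [-1.0, -0.001, 0.005]] turn deg 0.04 frac 0.0006
(-73, 0, 82) shift frac [ 0.024   0.0009 -0.0073]
[ 0.46 -0.07  3.97] [0.5175 0.2181 0.0869]
[0.11 0.08 2.58] [0.5175 0.2181 0.0869]
[1.41 0.2  2.24] [0.5175 0.2181 0.0869]
[ 1.04 -0.03  3.61] [0.5174 0.2181 0.0868]
```

Emit:
step_arm(
  commands=[
    [[0.01,0,0,0],[0.02,0,0,0],[0.03,0,0,0],[0.03,0,0,0],[0.03,0,0,0]],
  ],
)

```text
time: 3.72
tool_pos: [0.5175, 0.2181, 0.081]
ee_rot: [-0.282, 1.566, 0.075]
wrist_force: [-0.1, -0.7, 6.3]
width: 0.045
```

Run:
```python
from h import *; go([(-27,0,82)])
from bench import robot
F=[]
for i in range(8): robot.snapshot("side"); o=robot.get_obs(); F.append(o["wrist_force"])
print(np.mean(F,0).round(2))
```

```text
t 3.72 box pos mm [-71.5  -0.1  81. ] w 0.045 F [-0.3 -0.6  6.3]
toolR cols in box [[0.005, -0.001, 1.0], [-0.001, 1.0, 0.001], [-1.0, -0.001, 0.005]] turn deg 0.04 frac 0.0006
(-27, 0, 82) shift frac [-0.0039  0.0005  0.2227]
[-0.14 -0.01  5.58]
```

About 5.6 N, so the catch is about 8 mm down. Now I push forward with the catch held.

Emit:
step_arm(
  commands=[
    [[0.006,0,0,0],[0.006,0,0.02,0],[0.006,0,0.04,0],[0.006,0,0.06,0],[0.006,0,0.08,0],[0.006,0,0.1,0],[0.006,0,0.12,0],[0.006,0,0.14,0],[0.006,0,0.15,0],[0.006,0,0.15,0],[0.006,0,0.15,0]],
  ],
)

```text
time: 5.03
tool_pos: [0.5425, 0.2275, 0.0802]
ee_rot: [-2.73, 1.567, -2.373]
wrist_force: [-6.9, -3.3, 9.8]
width: 0.0453
```

Run:
```python
from h import *; go([(-27,0,80),(-22,0,80)])
from bench import robot
F=[]
for i in range(6): robot.snapshot("side"); o=robot.get_obs(); F.append(o["wrist_force"])
print(Ro.from_euler("z",-Q[2]).apply(np.mean(F,0)).round(2))
```

```text
t 5.03 box pos mm [-44.9  -0.1  80.2] w 0.0453 F [-7.6 -0.7  9.8]
toolR cols in box [[-0.003, -0.001, 1.0], [-0.001, 1.0, 0.001], [-1.0, -0.001, -0.003]] turn deg 0.07 frac 0.0012
(-27, 0, 80) shift frac [0.0006 0.0004 0.0894]
(-22, 0, 80) shift frac [0.0005 0.0003 0.1144]
[-7.79 -0.55  9.65]
```

Emit:
step_arm(
  commands=[
    [[0,0,0.02,0],[0,0,0.04,0],[0,0,0.06,0],[0,0,0.075,0],[0,0,0.09,0],[0,0,0.09,0],[0,0,0.09,0]],
  ],
)

```text
time: 5.92
tool_pos: [0.5566, 0.2327, 0.0802]
ee_rot: [-2.979, 1.561, -2.621]
wrist_force: [-6.0, -3.3, 9.1]
width: 0.0453
```

Run:
```python
from h import *; go([(-27,0,80),(-22,0,80)])
from bench import robot
import cv2
s=[];F=[]
for n,(r0,r1,c0,c1) in(("side",(170,270,225,345)),("scene",(140,250,190,322))):
    i=robot.snapshot(n)["img"][r0:r1,c0:c1,::-1]; s.append(cv2.resize(i,(400,333),interpolation=2))
    o=robot.get_obs(); F.append(o["wrist_force"])
cv2.imwrite("pics/m3.png",np.hstack(s))
print(Ro.from_euler("z",-Q[2]).apply(np.mean(F,0)).round(2))
```

```text
t 5.92 box pos mm [-29.8  -0.1  80.2] w 0.0453 F [-6.8 -1.   9.1]
toolR cols in box [[-0.01, -0.002, 1.0], [-0.002, 1.0, 0.002], [-1.0, -0.002, -0.01]] turn deg 0.1 frac 0.0016
(-27, 0, 80) shift frac [0.0009 0.0007 0.0142]
(-22, 0, 80) shift frac [0.0006 0.0006 0.0392]
[-6.59  0.02  9.32]
```

View pics/m3.png

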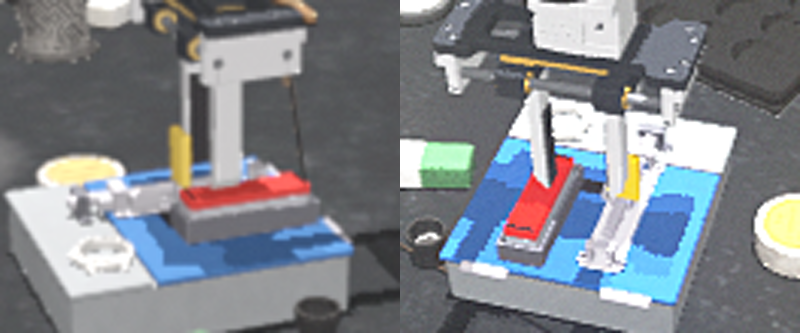

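The bar is down and the tab is near the end of its travel. I'll push on until the force shows the end stop.

Emit:
step_arm(
  commands=[
    [[0.002,0,0.015,0],[0.002,0,0.03,0],[0.002,0,0.045,0],[0.002,0,0.055,0],[0.002,0,0.055,0],[0.002,0,0.055,0]],
  ],
)

```text
time: 6.52
tool_pos: [0.5588, 0.2335, 0.0802]
ee_rot: [-3.072, 1.541, -2.715]
wrist_force: [-20.2, -7.5, 19.6]
width: 0.0452
```

Run:
```python
from h import *; go([(-27,0,80),(-22,0,80)])
```

```text
t 6.52 box pos mm [-27.5  -0.1  80.2] w 0.0452 F [-21.5  -0.   19.6]
toolR cols in box [[-0.03, -0.001, 1.0], [-0.002, 1.0, 0.001], [-1.0, -0.002, -0.03]] turn deg 0.06 frac 0.001
(-27, 0, 80) shift frac [0.0011 0.0007 0.0023]
(-22, 0, 80) shift frac [0.0004 0.0007 0.0273]
```

The force jumped to 21 N at box x −27.5 mm, where I expect −27, so the bolt is on its stop. Next I back off slightly with the catch still held, then lift.

Emit:
step_arm(
  commands=[
    [[0.004,0,-0.01,0],[0.004,0,-0.02,0],[0.004,0,-0.025,0],[0.004,0,-0.025,0],[-0.03,0,-0.025,0],[-0.08,0,-0.025,0],[-0.16,0,-0.025,0],[-0.24,0,-0.025,0],[-0.32,0,-0.025,0],[-0.4,0,-0.025,0],[-0.4,0,-0.025,0],[-0.4,0,-0.025,0]],
  ],
)

```text
time: 7.52
tool_pos: [0.556, 0.2326, 0.1605]
ee_rot: [-3.068, 1.54, -2.711]
wrist_force: [-0.3, -0.8, -0.4]
width: 0.0453
```

Run:
```python
from h import *; go([(-100,0,200)])
from bench import robot
import cv2
s=[]
for n,(r0,r1,c0,c1) in(("side",(195,275,225,321)),("scene",(165,265,195,315))):
    i=robot.snapshot(n)["img"][r0:r1,c0:c1,::-1]; s.append(cv2.resize(i,(400,333),interpolation=2))
cv2.imwrite("pics/m4.png",np.hstack(s))
```

```text
t 7.52 box pos mm [-30.4   0.  160.5] w 0.0453 F [-0.6 -0.6 -0.4]
toolR cols in box [[-0.031, -0.001, 1.0], [-0.002, 1.0, 0.001], [-1.0, -0.002, -0.031]] turn deg 0.07 frac 0.0011
(-100, 0, 200) shift frac [-1.869e-01 -1.000e-04 -3.540e-01]
```

View pics/m4.png

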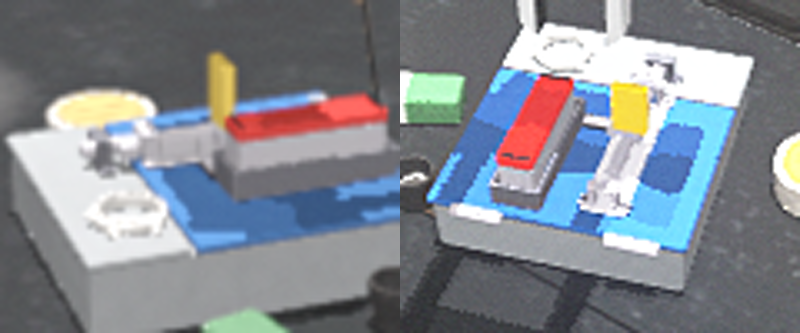

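The tab has moved to the keeper end, the red bar looks risen, and the bystanders look unmoved. I'll check this in numbers against predicted pixels, then hand in.

Run:
```python
from h import *
for n,o,k in(("side",(225,195),400/96),("scene",(195,165),400/120)):
    c=dict(np.load(n+"0.npz"))
    f=lambda P:((proj(c,b2w(Q,P))-o+.5)*k).round(0).tolist()
    print(n,"bar up",f([(-90,42,90),(0,42,90)]),"down",f([(-90,42,80),(0,42,80)]))
    print(" tab top",[(b,f([(-54+b,-16,105),(-54+b,-42,105)])) for b in(0,30,35)])
```

```text
side bar up [[392.0, 109.0], [242.0, 131.0]] down [[392.0, 126.0], [243.0, 148.0]]
 tab top [(0, [[296.0, 59.0], [280.0, 45.0]]), (30, [[247.0, 66.0], [232.0, 51.0]]), (35, [[239.0, 67.0], [224.0, 52.0]])]
scene bar up [[96.0, 160.0], [141.0, 74.0]] down [[98.0, 171.0], [142.0, 84.0]]
 tab top [(0, [[195.0, 122.0], [233.0, 129.0]]), (30, [[208.0, 93.0], [245.0, 100.0]]), (35, [[211.0, 89.0], [247.0, 95.0]])]
```

```bash
python3 -c "
from bench import robot
print(robot.close_job(), robot.get_obs()['time'])"
```

```text
the job is handed in; nothing more can be done
the job is handed in; nothing more can be done
```

The lid appears locked: the bolt is home in its keeper and the catch has sprung back up. I handed the job in after about 8 s of the 34 s allowed.

- **Pressing the catch:** with the fingers 45 mm apart, one fingertip pressed the red catch about 8 mm down. I judged this from the 5.6 N reading.
- **Pushing the bolt:** with the catch held, the other fingertip pushed the yellow tab until the push force jumped from about 7 N to 21 N. That was at box x −27.5 mm; I expected the end stop at −27 mm.
- **Letting go:** I eased back about 3–5 mm with the catch still held, then lifted clear.

**Last checks:**
- In the final side and scene views, the tab lies within a pixel or so of where it should be at 35 mm of travel.
- The height of the red bar in the side view matches "up", not "down".
- The bystanders look unmoved in those crops, though I did not measure them.
- The wrist force was about zero, with the fingers roughly 55 mm above the tab.

**Disagreements:** the first box-pose estimates from the different cameras differed by 2–4 mm. I used the wrist-camera fit, which agreed with the scene-only fit to within 1 mm. In the last side view, the far corner of the red bar appeared about 3 pixels from its predicted position. No check failed.

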